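Close the storage jar with its threaded twist cap

TASK

Put the twist cap lying on the dresser onto the jar on top of the turntable and screw it fully home: press it lightly and back it off anticlockwise until it drops into the thread start, then run it in clockwise to its stop and let go. Be gentle with the glass, never forcing the cap, and do not disturb the other things.

Things in the scene. Friction and masses are not known exactly. Their poses are not given: they have to be found in the camera images.
- cap: steel twist cap, 70 mm across, 50 mm tall, about 90 g, lying upright on the dresser top, right of the turntable. Origin: centre of the underside (skirt's lower edge), z up. Skirt and disc take up the lowest 22 mm; on the disc stands a finger bar 46 mm long (cap's x), 14 mm wide (y), 28 mm high (22 to 50 mm above the origin).
- cap_bar (a point): grip point of the cap's finger bar, on the cap's axis, 43 mm above the cap's origin (21 mm above the disc); axes as the cap's
- cap_lugs (a point): centre of the ring of four lugs inside the cap's skirt (19 mm deep), 4 mm above the cap's origin: round lugs 4 mm thick that stand inward at the cap's +x, +y, -x and -y and leave 50 mm across. Axes as the cap's. The glass stands 40 N at most, all contacts of cap and jar (lugs, seal) added up: about 0.4 N m of wrenching on a stop is already too much.
- jar: clear glass storage jar, 74 mm across, upright and held fast on the upper tier (170 mm across) of a two-tier birch turntable; tiers and jar do not turn. Origin: centre of its foot, on the upper tier, 122 mm above the dresser top; the rim is 100 mm higher. Neck 47 mm across, its top 4 mm bevelled; the cap goes over it with 1.5 mm of play all round.
- jar_mouth (a point): centre of the jar's rim, 222 mm above the dresser top; z up. Fully home, the cap's origin lies 18.7 mm below this point (cap_bar 24.3 mm above it); only dropped into the thread start and let go, 16 mm or less below. A sprung rubber seal, 28 mm across, stands 12 mm above the rim and pushes the cap up: 2 N when the lugs are on the ridges, 5.5 N when home.
- jar_thread (a point): on the jar's axis at the level of the tops of its four thread ridges, 8 mm below the rim. Right-hand thread (clockwise from above closes), a start every 90 degrees; where the starts lie does not follow the jar's measured yaw and must be found by feel. With the lugs on the ridges the cap's origin is 10 mm below the rim (up to 2.5 mm higher with the lugs on the raised ridge ends).
- jar_start (a point): on the jar's axis 14 mm below the rim, under the thread starts. From on top, clockwise turning jams on the raised ridge ends. Anticlockwise, within 90 degrees, under a 5 to 10 N press, the lugs reach gaps 11 degrees wide (free play) and drop 6 to 9 mm; beyond is a hard wall. Then about 65 degrees clockwise the ridges draw the cap down 3 mm to a hard stop; friction holds it.
- mug: bystander: orange melamine mug, 72 mm across, 85 mm tall, on the lower tier (30 mm above the dresser top, 330 mm across); origin: centre of its foot
- spoon_cup: bystander: steel cup with teaspoons, 66 mm across, about 145 mm tall with the spoons, on the lower tier; origin: centre of its foot
- creamer: bystander: small white ceramic creamer, 68 mm across, 70 mm tall, on the lower tier; origin: centre of its foot
- bowl: bystander: blue ceramic bowl, 110 mm across, 45 mm tall, on the dresser top; origin: centre of its foot
- tea_tin: bystander: plain aluminium tea tin, 72 mm across, 110 mm tall, on the dresser top; origin: centre of its foot
- egg_cup: bystander: white egg cup, 48 mm across, 55 mm tall, on the dresser top near the robot; origin: centre of its foot
Things that resemble listed ones, but are neither listed nor needed, are in the scene too. Leave any purple look-alike of the cap alone.

How it is judged:
By the outcome, as a careful person would: the job done as asked, in the order asked, and still so for the second after the job is handed in, with the robot touching nothing.
It also fails if it takes over 72 s, if anything falls off the work surface, if the arm or the gripper's body presses on something with over 40 N, if the wrist force passes 120 N, or if a joint passes its speed limit or range.

ROBOT

A 7-joint arm with a two-finger parallel gripper is mounted at the origin on the work surface. World frame = base frame: x ahead of the robot, y to its left, z up, the work surface at z = 0. Lengths are in m, angles in rad, forces in N, time in s.
With the tool pointing down it reaches from about 0.425 to 0.875 m from the base axis. Payload 4.7 kg.
Tool frame: the origin (TCP) lies midway between the tips of the shut fingers; the grasp point (between the pads) lies 19 mm behind it; z points along the fingers, y is the line along which they close (so a half turn about z gives the same grasp; the last joint's range is limited). The gripper opens to 87 mm and grips with 3 to 60 N. Pads are 19 mm wide; open, the fingers measure 117 mm over their backs; the gripper's body (75 mm by 190 mm) begins 51 mm behind the grasp point.
Start: joints at [1.22, 0.321, -0.07, 1.45, 0.023, 1.371, -0.057], TCP at [0.232, -0.607, 0.223] pointing down, gripper open.
Joint ranges: [-2.86, 2.86], [-0.3, 2.09], [-1.38, 1.24], [0.06, 2.45], [-1.56, 4.7], [0.09, 2.05], [-2.69, 2.69]. Speed limits (rad/s): [2.57, 2.57, 3.14, 3.14, 3.14, 3.14, 3.14].

INTERFACE

Orientations are given as a rotation vector (axis times angle).
In Python, from bench import ctrl gives the robot as it stands. The module is installed in compiled form; this text tells all that it offers.
- The arm moves only by the shell command python3 -m handwheel 'ROWS' [FORCE]. ROWS is JSON, a list of rows, each a list of 7 numbers: the finger opening in m, from 0 to 0.087, then the shift along the tool's x, y, z in m, then the turn, a rotation vector about the tool's x, y, z in degrees. A call has 1 to 12 rows; each row shifts and turns the commanded pose from where the row before left it, along the tool's axes as they then stand; what a row does not reach is not made up. A row lasts 1/8 s, in which the tool goes at most 62.5 mm and 10.7 degrees, less where a joint would pass 70% of its speed; a pose out of reach is approached as far as the arm can. A call is refused whole if a number of a shift passes 0.0625 or a number of a turn 10.7, either way. A call with a gripper value outside its range is refused whole. The fingers move at their own pace and stop on an object; FORCE is the grip in N (left out, the last holds). Time passes only in rows, so rows that do not move let the fingers close. It gives the time, the measured TCP pose, the force, the opening and the grip force at its end, in the units of the state.
- ctrl.get_state(): the state, without advancing time (a new reading comes with each control period).
- ctrl.get_image(name): name is "scene" or "top" or "wrist"; returns (picture, depth): 420x560x3 uint8, blue, green, red; 420x560 float32, m along the optical axis (not along the pixel's ray), 0 where there is no reading.
- ctrl.camera_info(name): a dict with "intrinsics" (3x3 intrinsics, pixels), "R" (3x3) and "t" (3): a world point X has camera coordinates R X + t. Camera axes: x right, y down, z forward; pixel columns grow to the right and rows downward; lengths in m; the calibration is good to about 2 mm. A picture is of the moment at which its call begins: read the wrist's pose just before it. camera_info takes no time and is no camera call; for the wrist camera it gives the pose at the moment of the call.
- ctrl.close_job(): hands the job in; it is judged then, once.
The state is a dict: "time": time; "joint_positions": joint angles; "qd": joint speeds; "joint_torque": joint torques, N m; "position": TCP position; "tool_rot": TCP orientation; "ft_force": force on the tool from outside, world axes, zero at the start; "torque": the same for the moment, N m; "grip_width": opening from 0.0 (shut) to 1.0 (fully open); "grip_force": force on a finger pad.
Only numpy, scipy, OpenCV 4.12 (cv2) and the standard library are available. Lean on these libraries where they do the work, as an engineer would, in place of code of your own. Each camera call takes 0.05 s, during which the arm holds its last target. There are 200 camera calls.

## Working session

There is one attempt and no reset: what is moved stays moved. The work goes in short steps, Python scripts to look and compute and a shell command to move; the robot and the scene stay as the last step left them, time stands still between calls to the robot, and variables do not carry over. Pictures are saved under pics/ and viewed, at most 10 in all, crops included, and the job is handed in when it is done.

```bash
mkdir -p pics; python3 - <<'E'
from bench import ctrl
import cv2,numpy as np
s=ctrl.get_state();print(s)
for n in("scene","top"):
    im,d=ctrl.get_image(n);c=ctrl.camera_info(n)
    cv2.imwrite(f"pics/{n}0.png",im);np.savez(f"{n}0.npz",im=im,d=d,K=c["intrinsics"],R=c["R"],t=c["t"])
    print(n,c)
E
```

```text
{'time': 0.0, 'joint_positions': array([ 1.22009257,  0.32188473, -0.07006195,  1.45169521,  0.02262428,
        1.37081448, -0.0569061 ]), 'qd': array([ 0.00107053, -0.00062533, -0.00094969,  0.00139609,  0.00121401,
        0.00173517, -0.00105458]), 'joint_torque': array([-2.88895499e-04, -4.91295254e+01, -4.04369496e-01, -3.12530100e+01,
       -6.40480220e-02,  4.38670255e-02,  2.12813875e-04]), 'position': array([ 0.231625  , -0.60671819,  0.22141114]), 'tool_rot': array([-3.08755245e+00, -5.69518339e-01,  7.74320931e-04]), 'ft_force': array([-0.51489969,  0.00659127, -0.08925767]), 'torque': array([-0.00230696, -0.04029435, -0.03465773]), 'grip_force': 0.0, 'grip_width': 1.0027912720550558}
scene {'intrinsics': array([[511.74504497,   0.        , 280.24664134],
       [  0.        , 511.74504497, 211.7145512 ],
       [  0.        ,   0.        ,   1.        ]]), 'R': array([[-0.57231651,  0.81991448,  0.01393041],
       [ 0.5879865 ,  0.42214889, -0.6899726 ],
       [-0.57159924, -0.38669182, -0.72370142]]), 't': array([ 0.32366754, -0.19234749,  1.68707868])}
top {'intrinsics': array([[446.45799534,   0.        , 275.21828077],
       [  0.        , 446.45799534, 217.5998298 ],
       [  0.        ,   0.        ,   1.        ]]), 'R': array([[-0.01212842, -0.99962019, -0.02474636],
       [-0.98686094,  0.0159539 , -0.16078236],
       [ 0.16111609,  0.02247118, -0.98667961]]), 't': array([0.00230807, 0.54494472, 1.11887422])}
```

View pics/scene0.png

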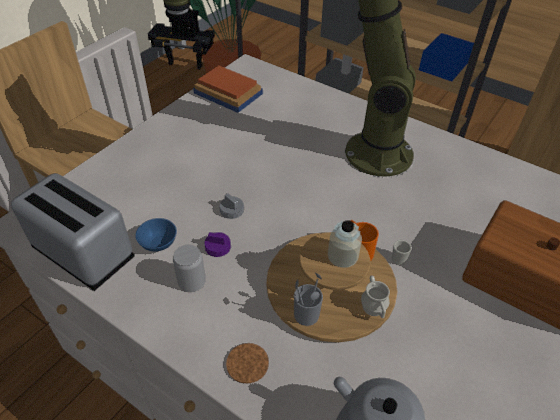

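View pics/top0.png

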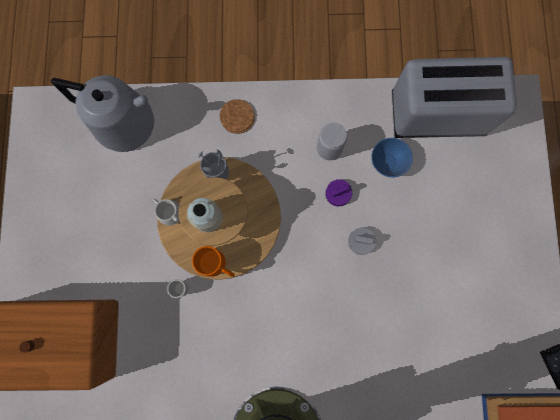

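Scene view: the grey steel cap is at (231,205), its purple look-alike at (218,244) and the tea tin at (189,268). The jar with its dark seal is at (346,243). In the top view the grey cap is at (363,240), the purple one at (339,193) and the jar seal at (200,210). What could be mistaken for the cap: the purple cap and the tin lid. I choose the grey one. Next, a close crop of each and depth measurements.

```bash
cat > h.py <<'E'
import numpy as np,cv2
def load(n):
    z=np.load(n+"0.npz");return {k:z[k] for k in z}
def ray(v,p):
    c=-v["R"].T@v["t"];d=v["R"].T@np.linalg.inv(v["K"])@np.array([p[0],p[1],1.]);return c,d
def proj(v,X):
    p=v["K"]@(v["R"]@np.asarray(X,float)+v["t"]);return p[:2]/p[2]
def tri(obs):
    A=[];b=[]
    for v,p in obs:
        c,d=ray(v,p);d=d/np.linalg.norm(d);P=np.eye(3)-np.outer(d,d);A.append(P);b.append(P@c)
    return np.linalg.lstsq(np.vstack(A),np.hstack(b),rcond=None)[0]
def cloud(v):
    d=v["d"];h,w=d.shape;u,y=np.meshgrid(np.arange(w),np.arange(h))
    X=np.stack([(u-v["K"][0,2])/v["K"][0,0]*d,(y-v["K"][1,2])/v["K"][1,1]*d,d],-1)
    return (X-v["t"])@v["R"]
E
python3 - <<'E'
from h import *
import cv2
T=[]
for n,cs in(("scene",((231,205),(346,243))),("top",((363,240),(200,212)))):
    v=load(n);C=cloud(v)
    row=[]
    for x,y in cs:
        row.append(cv2.resize(v["im"][y-30:y+30,x-40:x+40],(400,300),interpolation=cv2.INTER_CUBIC))
    T.append(np.hstack(row))
    # cap points by box around pixel
    x,y=cs[0];P=C[y-25:y+25,x-25:x+25].reshape(-1,3);P=P[v["d"][y-25:y+25,x-25:x+25].ravel()>0]
    disc=P[(P[:,2]>.017)&(P[:,2]<.026)];bar=P[(P[:,2]>.042)&(P[:,2]<.056)]
    for q in(disc,bar):
        if len(q)>5:
            (c,wh,a)=cv2.minAreaRect(q[:,:2].astype(np.float32));ww,U=np.linalg.eigh(np.cov(q[:,:2].T));print(n,len(q),q.mean(0).round(4),c,wh,a,"pca yaw",np.degrees(np.arctan2(*U[::-1,1])))
    x,y=cs[1]
    P=C[y-35:y+35,x-30:x+30].reshape(-1,3);
    for lo,hi in((.11,.13),(.216,.228),(.228,.245)):
        q=P[(P[:,2]>lo)&(P[:,2]<hi)]
        if len(q)>5:print(n,lo,len(q),q.mean(0).round(4),cv2.minAreaRect(q[:,:2].astype(np.float32)),cv2.minEnclosingCircle(q[:,:2].astype(np.float32)))
cv2.imwrite("pics/crop1.png",np.vstack(T))
E
```

```text
scene 218 [ 0.4904 -0.2248  0.0228] (0.48532938957214355, -0.2291102111339569) (0.06774930655956268, 0.06882316619157791) 56.34441375732422 pca yaw 130.78663739984634
scene 82 [ 0.4862 -0.2285  0.0494] (0.485027939081192, -0.2303820699453354) (0.04726969823241234, 0.018009522929787636) 73.07555389404297 pca yaw 78.85844594571967
scene 0.11 1395 [0.5468 0.1613 0.1224] ((0.5067026615142822, 0.1552017629146576), (0.18962059915065765, 0.1513487696647644), 32.152427673339844) ((0.5108681321144104, 0.1511322259902954), 0.1162615567445755)
scene 0.216 207 [0.544  0.1628 0.2206] ((0.5396792888641357, 0.16000057756900787), (0.05508856102824211, 0.05454714596271515), 25.431726455688477) ((0.5365986824035645, 0.16129028797149658), 0.030129022896289825)
scene 0.228 109 [0.5374 0.1606 0.2339] ((0.53545743227005, 0.15965163707733154), (0.02698553539812565, 0.02518532983958721), 28.45608901977539) ((0.5349228382110596, 0.16032272577285767), 0.015147730708122253)
top 417 [ 0.4837 -0.2316  0.0221] (0.4842514991760254, -0.23301635682582855) (0.06962771713733673, 0.06780040264129639) 46.17942810058594 pca yaw 169.20777826112194
top 105 [ 0.484  -0.233   0.0496] (0.4841388761997223, -0.23293600976467133) (0.045778606086969376, 0.014085686765611172) 78.38919830322266 pca yaw 77.84770186098007
top 0.11 1978 [0.5553 0.1573 0.1224] ((0.5513556599617004, 0.16677376627922058), (0.1715848445892334, 0.12388691306114197), 0.3275546729564667) ((0.5505102276802063, 0.14533022046089172), 0.08764622360467911)
top 0.216 243 [0.5333 0.1544 0.2208] ((0.5354935526847839, 0.1548078954219818), (0.05644449591636658, 0.05147384852170944), 1.2392303943634033) ((0.5350499749183655, 0.15620777010917664), 0.029627583920955658)
top 0.228 125 [0.535  0.1568 0.2341] ((0.5352577567100525, 0.1571395993232727), (0.02645411342382431, 0.026529831811785698), 61.17680358886719) ((0.5353981852531433, 0.15685828030109406), 0.014210331253707409)
```

View pics/crop1.png

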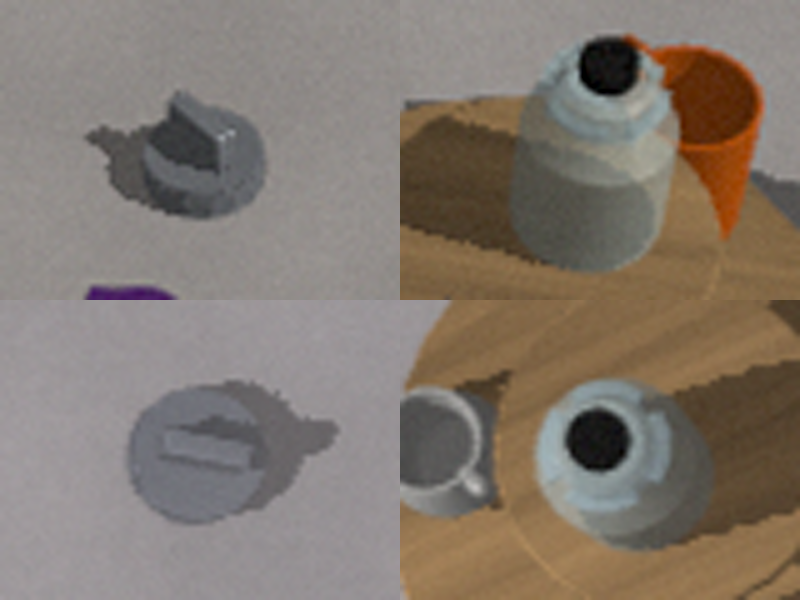

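The crop confirms the grey bar-handled cap at top px (363,240): disc z 22 mm, bar top 49.5 mm. It sits at about (0.4845,-0.232), bar yaw about 78°. The jar mouth is at about (0.535,0.158), rim 0.221 m, seal top 0.234 m. Heights agree with the text, so I move over the cap.

```bash
python3 -m handwheel '[[0.087,0.037,-0.026,0,0,0,0],[0.087,0.037,-0.026,0,0,0,0],[0.087,0.037,-0.026,0,0,0,0],[0.087,0.037,-0.026,0,0,0,0],[0.087,0.037,-0.026,0,0,0,0],[0.087,0.037,-0.026,0,0,0,0],[0.087,0.037,-0.026,0,0,0,0],[0.087,0.037,-0.026,0,0,0,0],[0.087,0.037,-0.026,0,0,0,0],[0.087,0.037,-0.026,0,0,0,0]]' 20; python3 -m handwheel '[[0.087,0,0,0,0,0,-9.5],[0.087,0,0,0,0,0,-9.5],[0.087,0,0,0,0,0,-9.5],[0.087,0,0,0,0,0,-9.5],[0.087,0,0,0,0,0,-9.5],[0.087,0,0,0,0,0,-9.5],[0.087,0,0,0,0,0,0],[0.087,0,0,0,0,0,0]]'
cat >> h.py <<'E'
def wshot(name):
    from bench import ctrl
    s=ctrl.get_state();c=ctrl.camera_info("wrist");im,d=ctrl.get_image("wrist")
    v=dict(im=im,d=d,K=c["intrinsics"],R=c["R"],t=c["t"]);np.savez(name+"0.npz",**v);cv2.imwrite("pics/"+name+".png",im);return s,v
def tool(s):
    from scipy.spatial.transform import Rotation as Ro
    return Ro.from_rotvec(s["tool_rot"]).as_matrix()
def caprep(v,n,center=(.4845,-.232)):
    P=cloud(v).reshape(-1,3)[v["d"].ravel()>0];P=P[np.hypot(P[:,0]-center[0],P[:,1]-center[1])<.05]
    for lo,hi in((.017,.027),(.044,.056)):
        q=P[(P[:,2]>lo)&(P[:,2]<hi)]
        if len(q)>20:
            U=np.linalg.eigh(np.cov(q[:,:2].T))[1];print(n,len(q),q[:,2].mean().round(4),cv2.minAreaRect(q[:,:2].astype(np.float32)),"pca",np.degrees(np.arctan2(U[1,1],U[0,1])).round(1))
E
python3 - <<'E'
from h import *
s,v=wshot("w1");print(s["position"],s["joint_positions"],s["ft_force"]);print(tool(s).round(3),-v["R"].T@v["t"],v["R"].round(2));caprep(v,"w1")
E
```

```text
time: 1.35
position: [0.4851, -0.2311, 0.2222]
tool_rot: [-3.089, -0.57, 0.001]
ft_force: [0.2, 0.5, -0.5]
grip_width: 1.001
grip_force: 0.0
time: 2.35
position: [0.4846, -0.2324, 0.2223]
tool_rot: [-2.446, -1.971, 0.0]
ft_force: [-0.2, -0.4, -1.2]
grip_width: 1.002
grip_force: 0.0
[ 0.48458627 -0.23235383  0.22233408] [ 0.8130223   0.10572078 -0.44364819  1.71794607  0.04673215  1.32874591
  0.14634091] [-0.16366978 -0.41523958 -1.21237462]
[[ 0.212  0.977 -0.   ]
 [ 0.977 -0.212  0.   ]
 [ 0.    -0.    -1.   ]] [ 0.50154134 -0.1496627   0.38405098] [[ 0.98 -0.21 -0.  ]
 [-0.2  -0.93  0.3 ]
 [-0.06 -0.3  -0.95]]
w1 2065 0.0215 ((0.4829704761505127, -0.23082871735095978), (0.06958353519439697, 0.0693010687828064), 10.608416557312012) pca 168.8
w1 477 0.0493 ((0.4831114113330841, -0.2305065244436264), (0.04500530660152435, 0.012632989324629307), 77.55615997314453) pca 77.8
```

View pics/w1.png

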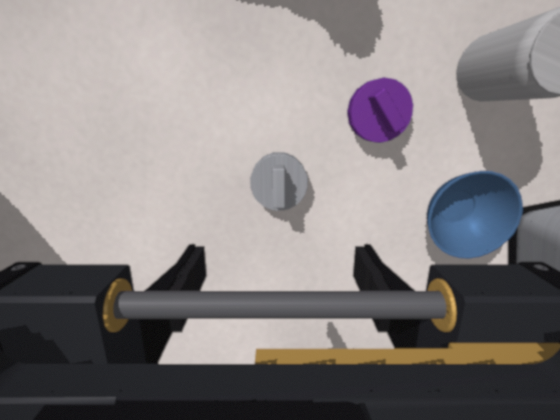

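The wrist view shows the grey cap at (279,182), nearly under the TCP, and the purple one well off at (380,110). Three views agree within 2 mm, so I descend.

```bash
python3 -m handwheel '[[0.05,0.001,-0.001,0.04,0,0,0],[0.05,0,0,0.04,0,0,0],[0.05,0,0,0.04,0,0,0],[0.05,0,0,0.03,0,0,0],[0.05,0,0,0.02,0,0,0],[0.05,0,0,0.012,0,0,0],[0.05,0,0,0.008,0,0,0],[0.05,0,0,0.006,0,0,0],[0.05,0,0,0,0,0,0],[0.05,0,0,0,0,0,0]]' 20; python3 -m handwheel '[[0,0,0,0,0,0,0],[0,0,0,0,0,0,0],[0,0,0,0,0,0,0],[0,0,0,0,0,0,0],[0,0,0,0,0,0,0],[0,0,0,0,0,0,0],[0,0,0,0,0,0,0],[0,0,0,0,0,0,0]]' 25
```

```text
time: 3.65
position: [0.4844, -0.2314, 0.0271]
tool_rot: [2.442, 1.974, 0.0]
ft_force: [-0.2, -0.6, 0.1]
grip_width: 0.572
grip_force: 0.0
time: 4.65
position: [0.484, -0.2312, 0.0266]
tool_rot: [2.443, 1.975, -0.0]
ft_force: [-0.7, 0.2, 1.2]
grip_width: 0.158
grip_force: 25.0
```

```bash
python3 -m handwheel '[[0,0,0,-0.01,0,0,0],[0,0,0,-0.03,0,0,0],[0,0,0,-0.04,0,0,0],[0,0,0,-0.05,0,0,0],[0,0,0,-0.05,0,0,0],[0,0,0,-0.05,0,0,0],[0,0,0,-0.03,0,0,0],[0,0,0,-0.02,0,0,0],[0,0,0,0,0,0,0]]' 30; python3 -m handwheel '[[0,0.02,-0.002,0,0,0,0],[0,0.03,-0.0025,0,0,0,0],[0,0.035,-0.003,0,0,0,0],[0,0.035,-0.003,0,0,0,0],[0,0.035,-0.003,0,0,0,0],[0,0.035,-0.003,0,0,0,0],[0,0.035,-0.003,0,0,0,0],[0,0.03,-0.0025,0,0,0,0],[0,0.02,-0.002,0,0,0,0],[0,0.007,0,0,0,0,0],[0,0,0,0,0,0,0],[0,0,0,0,0,0,0]]'
python3 - <<'E'
from h import *
from bench import ctrl
s,v=wshot("w2");print(s["position"],tool(s).round(3).tolist(),s["joint_positions"].round(2),s["ft_force"])
def rep(P,n,c=(.535,.158)):
    P=P[np.hypot(P[:,0]-c[0],P[:,1]-c[1])<.05]
    for lo,hi in((.208,.2155),(.217,.2255),(.229,.24)):
        q=P[(P[:,2]>lo)&(P[:,2]<hi)].astype(np.float32)
        if len(q)>20:print(n,lo,len(q),q[:,2].mean().round(4),cv2.minAreaRect(q[:,:2]),cv2.minEnclosingCircle(q[:,:2]))
rep(cloud(v).reshape(-1,3),"w2")
for n in("top","scene"):
    im,d=ctrl.get_image(n);vv=load(n);vv["im"]=im;vv["d"]=d;np.savez(n+"20.npz",**vv)
    P=cloud(vv).reshape(-1,3);p=s["position"]
    q=P[np.hypot(P[:,0]-p[0],P[:,1]-p[1])<.045];z0=p[2]-.0266
    for lo,hi in((z0-.002,z0+.018),(z0+.019,z0+.025)):
        k=q[(q[:,2]>lo)&(q[:,2]<hi)].astype(np.float32)
        if len(k)>5:print(n,len(k),k.mean(0),cv2.minAreaRect(k[:,:2]))
E
```

```text
time: 5.78
position: [0.4848, -0.2312, 0.3086]
tool_rot: [2.44, 1.973, 0.002]
ft_force: [-0.6, -0.3, -1.1]
grip_width: 0.16
grip_force: 30.0
time: 7.28
position: [0.5194, 0.0485, 0.3061]
tool_rot: [-2.445, -1.973, 0.001]
ft_force: [0.4, -0.5, -0.9]
grip_width: 0.156
grip_force: 30.0
[0.51943423 0.04852476 0.30614437] [[0.211, 0.977, -0.001], [0.977, -0.211, -0.001], [-0.001, -0.001, -1.0]] [ 0.54  0.05 -0.7   1.61  0.04  1.49 -0.38] [ 0.41170917 -0.45946819 -0.87864359]Traceback (most recent call last):
  File "<stdin>", line 9, in <module>
  File "<stdin>", line 8, in rep
cv2.error: OpenCV(4.12.0) /io/opencv/modules/imgproc/src/convhull.cpp:143: error: (-215:Assertion failed) total >= 0 && (depth == CV_32F || depth == CV_32S) in function 'convexHull'
```

View pics/w2.png

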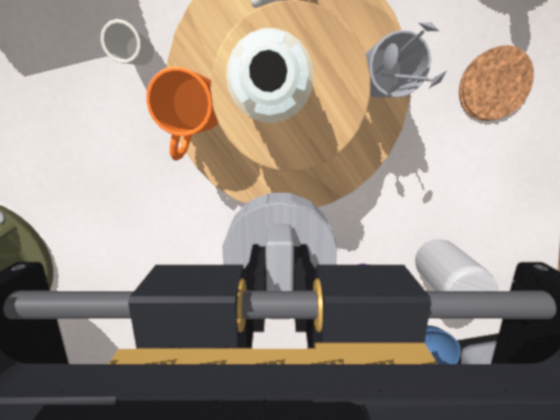

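The wrist view shows the jar seal at (268,70) and the held cap at (279,240), level in the grip. I measure both in this same frame.

```bash
cat >> h.py <<'E'
def rep(P,n,c,zs):
    P=P[np.hypot(P[:,0]-c[0],P[:,1]-c[1])<.048]
    for lo,hi in zs:
        q=np.ascontiguousarray(P[(P[:,2]>lo)&(P[:,2]<hi)][:,:2],dtype=np.float32)
        if len(q)>20:
            a=cv2.minAreaRect(q);print(n,lo,len(q),"rect",np.round(a[0],4),np.round(a[1],4),round(a[2],1),"circ",np.round(cv2.minEnclosingCircle(q)[0],4),round(cv2.minEnclosingCircle(q)[1],4))
E
python3 - <<'E'
from h import *
from bench import ctrl
s=ctrl.get_state();p=s["position"];print(p)
J=((.208,.2155),(.217,.2255),(.229,.24))
z0=p[2]-.0266
C=((z0-.004,z0+.0185),(z0+.019,z0+.025),(z0+.04,z0+.055))
D={"w2":load("w2")}
for n in("top","scene"):
    im,d=ctrl.get_image(n);vv=load(n);vv["im"]=im;vv["d"]=d;np.savez(n+"20.npz",**vv);D[n]=vv
for n,v in D.items():
    v["d"][v["d"]==0]=np.nan
    P=cloud(v).reshape(-1,3);P=P[np.isfinite(P[:,0])]
    rep(P,n+" jar",(.535,.158),J);rep(P,n+" cap",p[:2],C)
v=D["w2"]
# image contour of seal and cap
hs=cv2.cvtColor(v["im"],cv2.COLOR_BGR2GRAY);m=(hs<45).astype(np.uint8);m[:30]=0;m[110:]=0;m[:,:235]=0;m[:,300:]=0
k=np.argwhere(m);print("seal px",cv2.minEnclosingCircle(k[:,::-1].astype(np.float32)),len(k))
u=cv2.minEnclosingCircle(k[:,::-1].astype(np.float32))[0]
c,d=ray(v,u);print("seal by ray z=.234",c+d*(.234-c[2])/d[2])
cv2.imwrite("pics/w2c.png",np.hstack([cv2.resize(v["im"][20:130,215:325],(550,550),interpolation=2)]))
E
```

```text
[0.5195104  0.04842171 0.30623505]
w2 jar 0.208 1385 rect [0.534 0.159] [0.0581 0.0578] 44.9 circ [0.5341 0.1591] 0.0301
w2 jar 0.217 1960 rect [0.5341 0.1594] [0.0461 0.0463] 13.2 circ [0.5343 0.1596] 0.0285
w2 jar 0.229 1294 rect [0.5338 0.1591] [0.0272 0.0272] 3.2 circ [0.534  0.1594] 0.0141
w2 cap 0.27563505037883784 781 rect [0.5227 0.0679] [0.031 0.07 ] 77.9 circ [0.5197 0.0539] 0.0351
w2 cap 0.29863505037883786 4215 rect [0.5216 0.0628] [0.041  0.0692] 77.6 circ [0.5188 0.0503] 0.035
w2 cap 0.3196350503788378 2105 rect [0.5202 0.0573] [0.0286 0.028 ] 34.2 circ [0.5209 0.0592] 0.0175
scene jar 0.208 96 rect [0.5371 0.1609] [0.0554 0.0591] 24.9 circ [0.5352 0.1602] 0.0306
scene jar 0.217 169 rect [0.5397 0.162 ] [0.0522 0.0522] 15.7 circ [0.5386 0.1597] 0.0293
scene jar 0.229 105 rect [0.5351 0.1593] [0.0293 0.0248] 33.0 circ [0.5347 0.1606] 0.0155
scene cap 0.27563505037883784 176 rect [0.5379 0.0569] [0.0384 0.0713] 22.2 circ [0.523  0.0507] 0.0358
scene cap 0.29863505037883786 281 rect [0.5239 0.0535] [0.0612 0.0686] 40.1 circ [0.5209 0.0501] 0.0362
scene cap 0.3196350503788378 130 rect [0.5261 0.0578] [0.029  0.0383] 52.1 circ [0.5236 0.0534] 0.0202
seal px ((268.0, 70.66216278076172), 18.769123077392578) 851
seal by ray z=.234 [0.53409032 0.15894333 0.234     ]
```

Wrist-frame relative fit: the cap axis sits at TCP + (-0.9, +0.5) mm, so TCP should go to (0.535, 0.1588). That agrees with the top and scene estimates. Moving over the jar and partway down.

```bash
python3 -m handwheel '[[0,0.015,-0.001,0,0,0,0],[0,0.025,-0.002,0,0,0,0],[0,0.03,-0.002,0,0,0,0],[0,0.025,-0.002,0,0,0,0],[0,0.0115,-0.001,0,0,0,0],[0,0.0045,0,0,0,0,0],[0,0,0,0.015,0,0,0],[0,0,0,0.015,0,0,0],[0,0,0,0.012,0,0,0],[0,0,0,0.006,0,0,0],[0,0,0,0,0,0,0],[0,0,0,0,0,0,0]]'
python3 - <<'E'
from bench import ctrl
import numpy as np
for i in range(3):
    s=ctrl.get_state();print(s["position"],s["ft_force"],s["torque"],s["joint_positions"].round(2));ctrl.get_image("top")
E
```

```text
time: 8.93
position: [0.5354, 0.16, 0.259]
tool_rot: [2.443, 1.975, 0.001]
ft_force: [0.2, -0.0, -0.5]
grip_width: 0.155
grip_force: 30.0
[0.53535303 0.15995292 0.25899938] [ 0.15185079 -0.04359764 -0.54426729] [-0.03021594 -0.0388965   0.03626565] [ 0.37  0.18 -0.8   1.61  0.13  1.41 -0.65]
[0.53536065 0.15999199 0.25906889] [-0.26369519 -0.32321808 -1.18689034] [-0.04298353 -0.08714925 -0.00368687] [ 0.37  0.18 -0.8   1.6   0.13  1.41 -0.65]
[0.53538304 0.15998097 0.25910755] [ 0.12336768 -0.38240188 -1.31172905] [-0.10021583 -0.12599336 -0.01232302] [ 0.37  0.18 -0.8   1.6   0.13  1.41 -0.65]
```

```bash
python3 -m handwheel '[[0,-0.0013,0,0.004,0,0,0],[0,0,0,0.003,0,0,0],[0,0,0,0.002,0,0,0],[0,0,0,0.001,0,0,0],[0,0,0,0,0,0,0]]'; python3 -m handwheel '[[0,0,0,0.001,0,0,0],[0,0,0,0.001,0,0,0],[0,0,0,0.001,0,0,0],[0,0,0,0,0,0,0]]'
```

```text
time: 9.7
position: [0.5348, 0.1585, 0.2484]
tool_rot: [-2.443, -1.975, 0.0]
ft_force: [-0.0, -0.2, -1.1]
grip_width: 0.16
grip_force: 30.0
time: 10.2
position: [0.5347, 0.1585, 0.2454]
tool_rot: [-2.443, -1.975, 0.0]
ft_force: [0.2, -0.7, -0.8]
grip_width: 0.16
grip_force: 30.0
```

```bash
cat > r.py <<'E'
from bench import ctrl
import numpy as np
from scipy.spatial.transform import Rotation as Ro
s=ctrl.get_state();M=Ro.from_rotvec(s["tool_rot"]).as_matrix()
print(s["time"],s["position"].round(4),"F",s["ft_force"].round(1),"T",s["torque"].round(2),"yaw",np.degrees(np.arctan2(M[1,0],M[0,0])).round(1),"j7",s["joint_positions"][6].round(2))
E
python3 r.py
```

```text
10.2 [0.5347 0.1585 0.2454] F [ 0.2 -0.7 -0.8] T [-0.05 -0.11  0.09] yaw 77.9 j7 -0.65
```

```bash
for i in 1 2; do :; done; python3 -m handwheel '[[0,0,0,0.001,0,0,0],[0,0,0,0.001,0,0,0],[0,0,0,0,0,0,0]]' | grep -E 'pos|ft'; python3 -m handwheel '[[0,0,0,0.001,0,0,0],[0,0,0,0.001,0,0,0],[0,0,0,0,0,0,0]]'| grep -E 'pos|ft'
```

```text
position: [0.5348, 0.1585, 0.2434]
ft_force: [0.4, 0.3, -1.4]
position: [0.5348, 0.1585, 0.2415]
ft_force: [-0.8, -0.5, -0.1]
```

```bash
python3 -m handwheel '[[0,0,0,0.001,0,0,0],[0,0,0,0,0,0,0],[0,0,0,0,0,0,0]]' | grep -E 'pos|ft'; python3 -m handwheel '[[0,0,0,0.001,0,0,0],[0,0,0,0,0,0,0],[0,0,0,0,0,0,0]]'| grep -E 'pos|ft';python3 -m handwheel '[[0,0,0,0.001,0,0,0],[0,0,0,0,0,0,0],[0,0,0,0,0,0,0]]'| grep -E 'pos|ft'; python3 r.py
```

```text
position: [0.5349, 0.1586, 0.2406]
ft_force: [0.7, -0.6, 0.3]
position: [0.5349, 0.1586, 0.2396]
ft_force: [-0.2, 0.2, -0.0]
position: [0.5349, 0.1586, 0.2386]
ft_force: [-0.3, 0.4, 1.1]
12.075 [0.5349 0.1586 0.2386] F [-0.3  0.4  1.1] T [ 0.02 -0.15 -0.01] yaw 77.9 j7 -0.65
```

```bash
python3 -m handwheel '[[0,0,0,0.0007,0,0,0],[0,0,0,0,0,0,0],[0,0,0,0,0,0,0]]' | grep -E 'pos|ft'; python3 -m handwheel '[[0,0,0,0.0007,0,0,0],[0,0,0,0,0,0,0],[0,0,0,0,0,0,0]]'| grep -E 'pos|ft'; python3 r.py
```

```text
position: [0.5349, 0.1586, 0.2383]
ft_force: [-2.2, -1.3, 6.3]
position: [0.535, 0.1586, 0.2382]
ft_force: [-2.4, -1.0, 8.2]
12.825 [0.535  0.1586 0.2382] F [-2.4 -1.   8.2] T [-0.25  0.52  0.  ] yaw 77.9 j7 -0.65
```

```bash
python3 -m handwheel '[[0,0,0,0,0,0,-2],[0,0,0,0,0,0,-2],[0,0,0,0,0,0,0]]' | grep -E 'pos|ft'; python3 r.py;  python3 -m handwheel '[[0,0,0,0,0,0,-3],[0,0,0,0,0,0,-3],[0,0,0,0,0,0,0]]'| grep -E 'pos|ft'; python3 r.py
```

```text
position: [0.5355, 0.159, 0.2383]
ft_force: [-1.6, 0.6, 7.5]
13.2 [0.5355 0.159  0.2383] F [-1.6  0.6  7.5] T [-0.07  0.17  0.02] yaw 81.9 j7 -0.58
position: [0.5355, 0.1593, 0.2383]
ft_force: [0.8, 0.1, 6.2]
13.575 [0.5355 0.1593 0.2383] F [0.8 0.1 6.2] T [0.02 0.04 0.04] yaw 87.9 j7 -0.48
```

```bash
cat > g.py <<'E'
import sys
exec(open("r.py").read())
sys.exit(0 if s["position"][2]>.2377 and abs(s["torque"][2])<.2 and s["ft_force"][2]<14 else 1)
E
python3 -m handwheel '[[0,0,0,0.0002,0,0,-2],[0,0,0,0,0,0,-2],[0,0,0,0,0,0,0]]' >/dev/null; python3 g.py && python3 -m handwheel '[[0,0,0,0,0,0,-2],[0,0,0,0,0,0,-2],[0,0,0,0,0,0,0]]' >/dev/null && python3 g.py && python3 -m handwheel '[[0,0,0,0,0,0,-2],[0,0,0,0,0,0,-2],[0,0,0,0,0,0,0]]' >/dev/null && python3 g.py && python3 -m handwheel '[[0,0,0,0,0,0,-2],[0,0,0,0,0,0,-2],[0,0,0,0,0,0,0]]' >/dev/null && python3 g.py && python3 -m handwheel '[[0,0,0,0,0,0,-2],[0,0,0,0,0,0,-2],[0,0,0,0,0,0,0]]' >/dev/null && python3 g.py
```

```text
13.95 [0.5355 0.1595 0.2383] F [-0.8  0.4  8.5] T [ 0.13  0.11 -0.06] yaw 91.9 j7 -0.41
14.325 [0.5355 0.1596 0.2383] F [-1.3  0.9  7.6] T [ 0.1   0.11 -0.  ] yaw 95.9 j7 -0.35
14.7 [0.5355 0.1596 0.2383] F [-0.2  0.4  7.3] T [0.19 0.08 0.02] yaw 100.0 j7 -0.28
15.075 [0.5355 0.1596 0.2383] F [-1.1  0.2  7.6] T [0.19 0.19 0.05] yaw 104.0 j7 -0.21
15.45 [0.5354 0.1596 0.2383] F [0.2 1.8 7.9] T [0.21 0.15 0.03] yaw 108.0 j7 -0.14
```

```bash
python3 -m handwheel '[[0,0,0,0,0,0,-2],[0,0,0,0,0,0,-2],[0,0,0,0,0,0,0]]' >/dev/null; python3 g.py && python3 -m handwheel '[[0,0,0,0,0,0,-2],[0,0,0,0,0,0,-2],[0,0,0,0,0,0,0]]' >/dev/null && python3 g.py && python3 -m handwheel '[[0,0,0,0,0,0,-2],[0,0,0,0,0,0,-2],[0,0,0,0,0,0,0]]' >/dev/null && python3 g.py && python3 -m handwheel '[[0,0,0,0,0,0,-2],[0,0,0,0,0,0,-2],[0,0,0,0,0,0,0]]' >/dev/null && python3 g.py && python3 -m handwheel '[[0,0,0,0,0,0,-2],[0,0,0,0,0,0,-2],[0,0,0,0,0,0,0]]' >/dev/null && python3 g.py  && python3 -m handwheel '[[0,0,0,0,0,0,-2],[0,0,0,0,0,0,-2],[0,0,0,0,0,0,0]]' >/dev/null && python3 g.py  && python3 -m handwheel '[[0,0,0,0,0,0,-2],[0,0,0,0,0,0,-2],[0,0,0,0,0,0,0]]' >/dev/null && python3 g.py
```

```text
15.825 [0.5354 0.1597 0.2383] F [-0.3  1.2  7.9] T [0.2  0.13 0.01] yaw 112.0 j7 -0.07
16.2 [0.5354 0.1597 0.2383] F [-1.   1.2  7.6] T [ 0.16  0.16 -0.01] yaw 116.0 j7 -0.01
16.575 [0.5354 0.1596 0.2383] F [-2.3  0.1  8.3] T [0.16 0.2  0.02] yaw 119.9 j7 0.06
16.95 [0.5357 0.1597 0.2382] F [0.3 1.6 7.1] T [ 0.32 -0.09  0.02] yaw 124.0 j7 0.13
17.325 [0.5348 0.1588 0.2367] F [0.7 0.9 1.6] T [ 0.38 -0.28 -0.02] yaw 127.9 j7 0.2
```

```bash
python3 -m handwheel '[[0,0,0,0.001,0,0,-2],[0,0,0,0.001,0,0,0],[0,0,0,0,0,0,0]]' >/dev/null; python3 r.py;  python3 -m handwheel '[[0,0,0,0.001,0,0,0],[0,0,0,0.001,0,0,0],[0,0,0,0,0,0,0]]' >/dev/null; python3 r.py
```

```text
17.7 [0.5347 0.1584 0.2348] F [0.7 0.4 2.5] T [ 0.18 -0.16  0.04] yaw 129.9 j7 0.23
18.075 [0.5347 0.1584 0.2329] F [-1.2 -0.   3.2] T [ 0.06  0.01 -0.04] yaw 129.9 j7 0.23
```

```bash
python3 -m handwheel '[[0,0,0,0.0007,0,0,0],[0,0,0,0,0,0,0]]' >/dev/null; python3 r.py;  python3 -m handwheel '[[0,0,0,0.0007,0,0,0],[0,0,0,0,0,0,0]]' >/dev/null; python3 r.py
```

```text
18.325 [0.5347 0.1584 0.2322] F [-1.1 -0.5  3. ] T [0.01 0.04 0.04] yaw 129.9 j7 0.23
18.575 [0.5347 0.1585 0.2315] F [-0.4  1.   4.5] T [-0.02  0.14 -0.03] yaw 129.9 j7 0.23
```

```bash
cat > k.py <<'E'
import sys
exec(open("r.py").read())
sys.exit(0 if abs(s["torque"][2])<.15 and abs(s["ft_force"][2])<12 and np.hypot(*s["ft_force"][:2])<6 else 1)
E
python3 -m handwheel '[[0,0,0,0.0001,0,0,3],[0,0,0,0.0001,0,0,3],[0,0,0,0,0,0,0]]' >/dev/null; python3 k.py && python3 -m handwheel '[[0,0,0,0.0001,0,0,3],[0,0,0,0.0001,0,0,3],[0,0,0,0,0,0,0]]' >/dev/null && python3 k.py && python3 -m handwheel '[[0,0,0,0.0001,0,0,3],[0,0,0,0.0001,0,0,3],[0,0,0,0,0,0,0]]' >/dev/null && python3 k.py && python3 -m handwheel '[[0,0,0,0.0001,0,0,3],[0,0,0,0.0001,0,0,3],[0,0,0,0,0,0,0]]' >/dev/null && python3 k.py && python3 -m handwheel '[[0,0,0,0.0001,0,0,3],[0,0,0,0.0001,0,0,3],[0,0,0,0,0,0,0]]' >/dev/null && python3 k.py
```

```text
18.95 [0.535  0.1585 0.2314] F [0.4 0.5 3. ] T [ 0.04 -0.07  0.  ] yaw 123.9 j7 0.13
19.325 [0.5351 0.1585 0.2313] F [-0.3 -0.2  3.8] T [ 0.01 -0.13 -0.05] yaw 118.0 j7 0.03
19.7 [0.535  0.1585 0.231 ] F [0.7 0.3 4.5] T [-0.04 -0.14 -0.01] yaw 112.0 j7 -0.07
20.075 [0.5349 0.1585 0.2308] F [ 0.3 -0.1  4. ] T [-0.02 -0.15 -0.05] yaw 106.0 j7 -0.18
20.45 [0.5349 0.1585 0.2306] F [-0.2  0.5  4.1] T [-0.06 -0.14 -0.03] yaw 100.0 j7 -0.28
```

```bash
python3 -m handwheel '[[0,0,0,0.0001,0,0,3],[0,0,0,0.0001,0,0,3],[0,0,0,0,0,0,0]]' >/dev/null; python3 k.py && python3 -m handwheel '[[0,0,0,0.0001,0,0,3],[0,0,0,0.0001,0,0,3],[0,0,0,0,0,0,0]]' >/dev/null && python3 k.py && python3 -m handwheel '[[0,0,0,0.0001,0,0,3],[0,0,0,0.0001,0,0,3],[0,0,0,0,0,0,0]]' >/dev/null && python3 k.py && python3 -m handwheel '[[0,0,0,0.0001,0,0,3],[0,0,0,0,0,0,0]]' >/dev/null && python3 k.py && python3 -m handwheel '[[0,0,0,0.0001,0,0,2],[0,0,0,0,0,0,0]]' >/dev/null && python3 k.py
```

```text
20.825 [0.5348 0.1585 0.2304] F [0.9 0.4 3.3] T [ 0.01 -0.05  0.03] yaw 94.0 j7 -0.38
21.2 [0.5348 0.1586 0.2302] F [ 0.2 -0.4  4. ] T [ 0.02 -0.07  0.01] yaw 88.0 j7 -0.48
21.575 [0.5348 0.1586 0.2299] F [0.9 0.2 5.1] T [-0.03 -0.08 -0.  ] yaw 82.0 j7 -0.58
21.825 [0.5348 0.1586 0.2299] F [0.3 0.4 4.4] T [ 0.04 -0.12 -0.04] yaw 79.0 j7 -0.64
22.075 [0.5348 0.1585 0.2297] F [-0.3 -0.4  4.6] T [ 0.05 -0.09 -0.02] yaw 76.9 j7 -0.67
```

```bash
python3 -m handwheel '[[0,0,0,0,0,0,2],[0,0,0,0,0,0,2],[0,0,0,0,0,0,0]]' >/dev/null; python3 k.py && python3 -m handwheel '[[0,0,0,0.0001,0,0,2],[0,0,0,0,0,0,0]]' >/dev/null && python3 k.py && python3 -m handwheel '[[0,0,0,0,0,0,2],[0,0,0,0,0,0,0]]' >/dev/null && python3 k.py && python3 -m handwheel '[[0,0,0,0,0,0,1.5],[0,0,0,0,0,0,0]]' >/dev/null && python3 k.py && python3 -m handwheel '[[0,0,0,0,0,0,1],[0,0,0,0,0,0,0]]' >/dev/null && python3 k.py && python3 -m handwheel '[[0,0,0,0,0,0,1],[0,0,0,0,0,0,0]]' >/dev/null && python3 k.py && python3 -m handwheel '[[0,0,0,0,0,0,1],[0,0,0,0,0,0,0]]' >/dev/null && python3 k.py
```

```text
22.45 [0.5348 0.1585 0.2297] F [-0.5 -0.1  3.6] T [-0.02 -0.13 -0.05] yaw 72.9 j7 -0.74
22.7 [0.5348 0.1585 0.2296] F [-0.1 -0.2  4.7] T [-0.01 -0.02  0.01] yaw 70.9 j7 -0.77
22.95 [0.5348 0.1585 0.2296] F [-0.7  0.6  4.8] T [ 0.08 -0.08 -0.01] yaw 68.9 j7 -0.81
23.2 [0.5348 0.1585 0.2296] F [-0.2  0.5  4.5] T [-0.02 -0.06 -0.01] yaw 67.4 j7 -0.83
23.45 [0.5348 0.1585 0.2296] F [ 0.  -0.7  4.4] T [ 0.01 -0.05 -0.04] yaw 66.4 j7 -0.85
23.7 [0.5348 0.1585 0.2296] F [-0.   0.6  4.1] T [-0.02 -0.09  0.  ] yaw 65.4 j7 -0.87
23.95 [0.5348 0.1585 0.2296] F [0.2 0.2 5.2] T [-0.01 -0.1   0.04] yaw 64.4 j7 -0.89
```

```bash
python3 -m handwheel '[[0,0,0,0,0,0,1],[0,0,0,0,0,0,0]]' >/dev/null; python3 k.py && python3 -m handwheel '[[0,0,0,0,0,0,1],[0,0,0,0,0,0,0]]' >/dev/null && python3 k.py && python3 -m handwheel '[[0,0,0,0,0,0,1],[0,0,0,0,0,0,0]]' >/dev/null && python3 k.py && python3 -m handwheel '[[0,0,0,0,0,0,1],[0,0,0,0,0,0,0]]' >/dev/null && python3 k.py && python3 -m handwheel '[[0,0,0,0,0,0,1],[0,0,0,0,0,0,0]]' >/dev/null && python3 k.py && python3 -m handwheel '[[0,0,0,0,0,0,1],[0,0,0,0,0,0,0]]' >/dev/null && python3 k.py && python3 -m handwheel '[[0,0,0,0,0,0,1],[0,0,0,0,0,0,0]]' >/dev/null && python3 k.py
```

```text
24.2 [0.5349 0.1588 0.2297] F [0.4 0.7 4.4] T [ 0.17 -0.18  0.11] yaw 63.4 j7 -0.9
24.45 [0.535  0.1589 0.2297] F [1.7 2.  4.6] T [ 0.34 -0.29  0.24] yaw 62.4 j7 -0.92
```

Stop reached at yaw about 63°, 65° after the drop, with torque at 0.24 N m. I ease the twist a little and let the ridges take the seal load before opening.

```bash
python3 -m handwheel '[[0,0,0,0,0,0,-0.5],[0,0,0,0,0,0,0]]' >/dev/null; python3 r.py; python3 -m handwheel '[[0,0,0,-0.0004,0,0,0],[0,0,0,0,0,0,0]]' >/dev/null; python3 r.py;python3 -m handwheel '[[0,0,0,-0.0004,0,0,0],[0,0,0,0,0,0,0]]' >/dev/null; python3 r.py
```

```text
24.7 [0.5349 0.1589 0.2297] F [1.6 2.9 3. ] T [ 0.46 -0.42  0.1 ] yaw 62.9 j7 -0.91
24.95 [0.5349 0.1589 0.2299] F [2.4 2.9 1.8] T [ 0.72 -0.62  0.04] yaw 62.9 j7 -0.91
25.2 [0.5349 0.1589 0.2301] F [ 3.5  3.8 -0.9] T [ 0.87 -0.87  0.13] yaw 62.9 j7 -0.91
```

```bash
python3 -m handwheel '[[0,0.0005,0.0001,0,0,0,0],[0,0,0,0,0,0,0]]' >/dev/null; python3 r.py; python3 -m handwheel '[[0,0.0003,0.0002,0,0,0,0],[0,0,0,0,0,0,0]]' >/dev/null; python3 r.py
```

```text
25.45 [0.5349 0.1589 0.2301] F [ 2.2  2.8 -0. ] T [ 0.73 -0.66  0.1 ] yaw 62.9 j7 -0.91
25.7 [0.535  0.1589 0.2301] F [ 1.3  2.4 -0.6] T [ 0.63 -0.35  0.14] yaw 62.9 j7 -0.91
```

```bash
python3 -m handwheel '[[0.018,0,0,0,0,0,0],[0.022,0,0,0,0,0,0],[0.03,0,0,0,0,0,0],[0.036,0,0,0,0,0,0],[0.036,0,0,0,0,0,0],[0.036,0,0,0,0,0,0]]'; python3 r.py; python3 -m handwheel '[[0.036,0,0,-0.005,0,0,0],[0.036,0,0,-0.015,0,0,0],[0.036,0,0,-0.025,0,0,0],[0.036,0,0,-0.03,0,0,0],[0.036,0,0,-0.03,0,0,0],[0.036,-0.03,0,-0.02,0,0,0],[0.036,-0.04,0,0,0,0,0],[0.036,-0.03,0,0,0,0,0],[0.036,0,0,0,0,0,0],[0.036,0,0,0,0,0,0]]'
python3 - <<'E'
from h import *
from bench import ctrl
s,v=wshot("w3");print(s["position"])
vs={"w3":v}
im,d=ctrl.get_image("top");t=load("top");t["im"]=im;t["d"]=d;vs["top"]=t
im,d=ctrl.get_image("scene");t=load("scene");t["im"]=im;t["d"]=d;vs["scene"]=t
for n,v in vs.items():
    P=cloud(v)[v["d"]>0]
    rep(P,n,(.535,.1585),((.219,.23),(.247,.26)))
    q=P[np.hypot(P[:,0]-.535,P[:,1]-.1585)<.03]
    for lo,hi in((.219,.232),(.245,.262)):
        k=q[(q[:,2]>lo)&(q[:,2]<hi)]
        if len(k):
            A=np.c_[k[:,:2]-[.535,.1585],np.ones(len(k))];print(n,"z med",np.median(k[:,2]).round(4),"plane",np.linalg.lstsq(A,k[:,2],rcond=None)[0].round(4))
cv2.imwrite("pics/scene3.png",np.hstack([vs["scene"]["im"]]))
E
```

```text
time: 26.45
position: [0.5354, 0.1591, 0.2304]
tool_rot: [2.68, 1.639, -0.0]
ft_force: [0.5, -0.5, -0.1]
grip_width: 0.408
grip_force: 0.0
26.45 [0.5354 0.1591 0.2304] F [ 0.5 -0.5 -0.1] T [-0.02 -0.08  0.01] yaw 62.9 j7 -0.91
time: 27.7
position: [0.4901, 0.071, 0.3563]
tool_rot: [2.679, 1.64, 0.002]
ft_force: [-0.4, -0.3, 0.8]
grip_width: 0.412
grip_force: 0.0
[0.49012625 0.07099927 0.35629587]
w3 0.219 4040 rect [0.5339 0.1589] [0.07   0.0695] 61.4 circ [0.5339 0.1589] 0.0356
w3 0.247 1010 rect [0.5338 0.1593] [0.0452 0.0134] 63.1 circ [0.5342 0.159 ] 0.0234
w3 z med 0.2251 plane [0.0012 0.0007 0.2251]
w3 z med 0.2529 plane [ 0.023  -0.0099  0.253 ]
scene 0.219 424 rect [0.5372 0.1604] [0.0696 0.0682] 33.6 circ [0.5366 0.1601] 0.0362
scene 0.247 125 rect [0.536  0.1596] [0.0476 0.0163] 63.0 circ [0.5346 0.1601] 0.0243
scene z med 0.2266 plane [ 0.0003 -0.006   0.2267]
scene z med 0.2532 plane [-0.212   0.0747  0.2531]
```

View pics/w3.png

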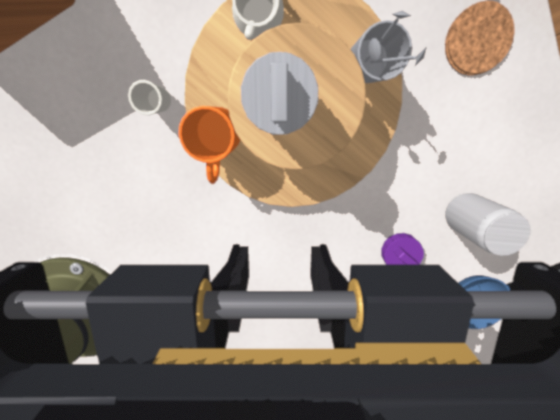

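View pics/scene3.png

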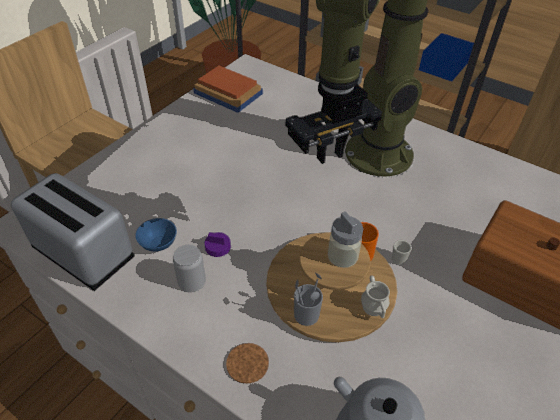

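The wrist view shows the cap level on the jar at (280,93), with nothing else moved and the gripper clear. In the scene view it sits at (346,238). The disc top is at 0.2251 m (home is 0.2253, merely dropped in would be 0.228 or more). The bar yaw of 63° matches the stop, so I hand in.

```bash
python3 -c "
from bench import ctrl
print(ctrl.close_job())"
```

```text
the job is handed in; nothing more can be done
None
```

The cap is screwed onto the jar to its stop and released. It dropped into the thread start after about 50° anticlockwise, then ran in about 65° clockwise. It sits level at the home height, and nothing else moved; the job was handed in at about 28 s, and no verdict came back.

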